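Lever open the rivet box

ROBOT

A 6-joint arm with a two-finger parallel gripper is mounted at the origin on the work surface. World frame = base frame: x ahead of the robot, y to its left, z up, the work surface at z = 0. Lengths are in m, angles in rad, forces in N, time in s.
With the tool pointing down it reaches from about 0.4 to 0.825 m from the base axis. Payload 7 kg.
Tool frame: the origin (TCP) lies midway between the tips of the shut fingers; the grasp point (between the pads) lies arm.hold_point_z behind it (arm.hold_point_z is the distance from the TCP to the grasp point, in m); z points along the fingers, y is the line along which they close (so a half turn about z gives the same grasp; the last joint's range is limited). The gripper opens to 88 mm and grips with 3 to 60 N. Pads are 19 mm wide; open, the fingers measure 130 mm over their backs; the gripper's body (78 mm by 193 mm) begins 47 mm behind the grasp point.
Start: joints at [-0.984, 0.359, 0.012, 0, -1.224, -0.288], TCP at [0.199, -0.645, 0.227] pointing down, gripper open.
Joint ranges: [-3.07, 3.07], [-1.43, 2.12], [-1.02, 1.25], [-3.03, 1.67], [-3.05, -0], [-3.03, 3.03]. Speed limits (rad/s): [2.39, 2.39, 3.01, 3.14, 3.14, 3.14].

INTERFACE

Orientations are given as [roll, pitch, yaw] about the fixed x, y, z axes, in that order (R = Rz(yaw) Ry(pitch) Rx(roll)).
In Python, from station import arm gives the robot as it stands.
- The arm moves only by the shell command python3 -m crank 'ROWS' [OPENING] [FORCE]. ROWS is JSON, a list that holds one entry, the list of rows, each a list of 4 numbers: the shift along the tool's x, y, z in units of 25 mm (1.0 is 25 mm), then the turn about the tool's z in units of 5 degrees (1.0 is 5 degrees). A call has 1 to 12 rows; each row is the pose to reach, as a shift and turn from the pose commanded when the call began, along the tool's axes at that moment; what a row does not reach only later rows make up. A row lasts 1/8 s, in which the tool goes at most 62.5 mm and 10.7 degrees, less where a joint would pass 70% of its speed; a pose out of reach is approached as far as the arm can. A call with a gripper value outside its range is refused whole. OPENING is the closure, from 0 (fully open) to 1 (shut), set as the call begins (- or left out, the last holds). The fingers move at their own pace and stop on an object; FORCE is the grip in N (left out, the last holds). Time passes only in rows, so rows that repeat a pose let the fingers close. It gives the time, the measured TCP pose, the force, the opening and the grip force at its end, in the units of the state.
- arm.get_state(): the state, without advancing time (a new reading comes with each control period).
- arm.grab_frame(name): name is "side" or "top" or "wrist"; returns (picture, depth): 400x640x3 uint8, red, green, blue; 400x640 float32, m along the optical axis (not along the pixel's ray), 0 where there is no reading.
- arm.get_calibration(name): a dict with "mtx" (3x3 intrinsics, pixels), "R" (3x3) and "t" (3): a world point X has camera coordinates R X + t; the wrist camera has in their place "mount" (4x4, takes a point from camera to tool coordinates, whose origin is the TCP and whose axes are the flange's). Camera axes: x right, y down, z forward; pixel columns grow to the right and rows downward; lengths in m; the calibration is good to about 2 mm. A picture is of the moment at which its call begins: read the wrist's pose just before it. get_calibration takes no time and is no camera call.
- arm.job_done(): hands the job in; it is judged then, once.
Trained networks look in the newest picture that a camera, given by its name, has taken for a name from the list of things; names that differ only in an ending like _2 or _b are one class to them, and where a whole thing is asked for, a point or a joint stands for the part that bears it (a point fixed in the world has none). Each returns a list of dicts, best first, with "score" (0 to 1); they miss things now and then, are a little off and sometimes report something else, mostly with a low value. They report only what shows in the picture. A call takes as long as a camera call.
- arm.recognise(thing, camera): "extent" ([left, top, width, height] in pixels, round what is visible of it).
- arm.trace(thing, camera): "mask" (400x640 bool, what is visible of it) and "extent" ([left, top, width, height] in pixels, round what is visible of it).
The state is a dict: "t": time; "q": joint angles; "qd": joint speeds; "joint_efforts": joint torques, N m; "eef_pos": TCP position; "ee_rot": TCP orientation; "force": force on the tool from outside, world axes, zero at the start; "moment": the same for the moment, N m; "width": finger opening in m; "gripper_force": force on a finger pad.
Only numpy, scipy, OpenCV 4.12 (cv2) and the standard library are available. Lean on these libraries where they do the work, as an engineer would, in place of code of your own. Each camera call takes 0.05 s, during which the arm holds its last target. There are 200 camera calls.

TASK

Take the flat-bladed lifter from the bench, slip its blade into the slot under the lid of the wider of the two wooden boxes and lever that lid up until it stays open by at least 40 degrees. Touch the box only with the lifter, not with the gripper, leave the narrower box shut, and lay the lifter back down on the bench without dropping it.

Things in the scene. Friction and masses are not known exactly. Their poses are not given: they have to be found in the camera images.
- lifter: Flat lifter lying on the bench: dark wooden bar handle 100 long, 22 wide, 24 high (mm), and a straight flat steel blade. Origin: centre of the handle's underside; x to the blade, z up. Blade x = 50 to 135, 32 wide, 3 thick, centred 12 above the underside. Balances near x = 22: grip there across the width. 90 to 140 g. The awl (round spike, bulbous handle) is not needed.
- wide_box: Wider of two like brown wooden boxes, fixed: 100 deep (x), 140 wide (y), 56 high without lid (mm). Origin: centre of underside, z up; front -x faces the robot within 25 degrees. The front wall is 40 high: above it, under the lid, a slot 16 high, as wide as the box, runs on 30 mm along both sides. Behind it, free inside down to 30 above the bench. The other box is 80 wide.
- wide_lid (a joint): Wide box's lid, rad: 0 shut, grows as its front rises, to 1.75. Flat plate 6 mm thick, underside 56 mm above the bench when shut, hinged along the box's far upper edge (x = +50, brass hinges), overhanging the front (x = -50) by 4 mm. Needs 1 to 2 N at the front edge and stays where it is left.
- narrow_lid (a joint): Angle of the narrower box's lid, rad: 0 shut, grows as it opens. It is to stay shut.

How it is judged:
By the outcome, as a careful person would: the job done as asked, in the order asked, and still so for the second after the job is handed in, with the robot touching nothing.
It also fails if it takes over 58 s, if anything falls off the work surface, if the arm or the gripper's body presses on something with over 40 N, if the wrist force passes 120 N, or if a joint passes its speed limit or range.

## Working session

There is one attempt and no reset: what is moved stays moved. The work goes in short steps, Python scripts to look and compute and a shell command to move; the robot and the scene stay as the last step left them, time stands still between calls to the robot, and variables do not carry over. Pictures are saved under pics/ and viewed, at most 10 in all, crops included, and the job is handed in when it is done.

```bash
mkdir -p pics; ls
cat > h.py <<'E'
import numpy as np, cv2
from station import arm
from scipy.spatial.transform import Rotation as Ro
def cloud(cam, st=None):
    st=arm.get_state(); im,d=arm.grab_frame(cam); c=arm.get_calibration(cam)
    v,u=np.indices(d.shape); K=c["mtx"]
    P=np.stack([(u-K[0][2])/K[0][0]*d,(v-K[1][2])/K[1][1]*d,d],-1)
    if "R" in c: W=(P-np.array(c["t"]))@np.array(c["R"])
    else:
        M=np.array(c["mount"]); P=P@M[:3,:3].T+M[:3,3]
        R=Ro.from_euler("xyz",st["ee_rot"]).as_matrix(); W=P@R.T+np.array(st["eef_pos"])
    W[d<=0]=np.nan
    return im,W
def save(n,im): cv2.imwrite("pics/"+n,cv2.cvtColor(im,cv2.COLOR_RGB2BGR))
E
python3 - <<'E'
from h import *
print(arm.get_state(), arm.hold_point_z)
ims=[]
for cam in("top","side"):
    im,W=cloud(cam); ims.append(im)
    for th in("lifter","wide_box","wide_lid","narrow_lid"):
        for r in arm.trace(th,cam)[:2]:
            m=r["mask"]; p=W[m]; p=p[~np.isnan(p[:,0])]
            if len(p)<20: continue
            rr=cv2.minAreaRect((p[:,:2]*1000).astype(np.float32))
            print(cam,th,round(r["score"],2),r["extent"],"med",np.median(p,0).round(3),"zpct",np.percentile(p[:,2],[5,95]).round(3),np.round(rr[0]),np.round(rr[1]),round(rr[2],1))
save("a.png",np.vstack(ims)[:, :])
i=np.vstack(ims); save("a.png",cv2.resize(i,(480,600)))
E
```

```text
pics
{'t': 0.0, 'q': array([-9.83895707e-01,  3.59418415e-01,  1.10667933e-02, -3.73171887e-04,
       -1.22407248e+00, -2.88110229e-01]), 'qd': array([ 0.00183052, -0.00064935, -0.00047949, -0.00088661, -0.00112824,
       -0.0012962 ]), 'joint_efforts': array([ 1.96751098e-03, -5.82718635e+01,  2.93060446e+01,  6.99743092e+00,
        6.93333917e-03, -1.54333497e-04]), 'eef_pos': array([ 0.19854614, -0.64463693,  0.22560159]), 'ee_rot': array([ 3.13993228e+00, -1.26223569e-04, -2.84292926e+00]), 'force': array([ 0.29263039, -0.89063238, -0.68515505]), 'moment': array([ 0.00842801, -0.00154256,  0.00842536]), 'gripper_force': 0.0, 'width': 0.08765831501339148} 0.0188
top lifter 0.94 [185.2, 191.3, 14.5, 73.0] med [0.486 0.304 0.017] zpct [0.01  0.028] [480. 309.] [184.  37.] 5.7
top wide_box 0.82 [327.3, 138.9, 60.5, 51.9] med [ 0.647 -0.106  0.064] zpct [0.025 0.068] [ 662. -109.] [126. 154.] 4.3
top wide_lid 0.71 [328.6, 141.7, 58.7, 42.5] med [ 0.651 -0.105  0.064] zpct [0.06  0.068] [ 660. -103.] [124. 145.] 4.3
top narrow_lid 0.91 [228.9, 126.5, 46.3, 48.0] med [0.676 0.169 0.064] zpct [0.06  0.068] [687. 177.] [128.  92.] 18.9
side lifter 0.58 [260.7, 303.6, 85.4, 29.0] med [0.476 0.31  0.014] zpct [0.006 0.024] [479. 302.] [184.  44.] 7.4
side lifter 0.32 [280.8, 163.9, 52.7, 46.0] med [ 0.641 -0.069  0.06 ] zpct [0.003 0.063] [ 672. -148.] [143. 242.] 4.8
side wide_box 0.65 [278.8, 164.6, 51.2, 46.5] med [ 0.641 -0.069  0.06 ] zpct [0.005 0.063] [ 670. -146.] [139. 241.] 6.8
side wide_lid 0.88 [280.9, 165.1, 48.5, 31.6] med [ 0.647 -0.095  0.061] zpct [0.058 0.064] [ 660. -149.] [118. 253.] 14.3
side narrow_lid 0.9 [223.9, 223.3, 52.8, 26.1] med [0.676 0.175 0.061] zpct [0.059 0.064] [699. 143.] [132. 152.] 18.4
```

View pics/a.png

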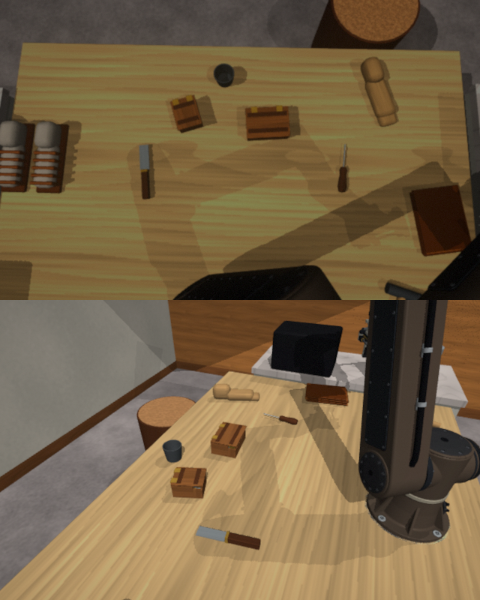

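The pictures show the lifter at about (147,170), the wide box at (267,122) and the narrow one at (187,113) in the scaled top view. The blade points away from the robot. I'll move to a near view over the lifter.

```bash
cat >> h.py <<'E'
def rows(xyz,yaw=None,st=None):
    st=st or arm.get_state(); R=Ro.from_euler("xyz",st["ee_rot"]).as_matrix()
    s=R.T@(np.array(xyz)-st["eef_pos"])/0.025
    t=0 if yaw is None else -((yaw-st["ee_rot"][2]+np.pi)%(2*np.pi)-np.pi)*180/np.pi/5
    return np.round([*s,t],2)
E
python3 - <<'E'
from h import *
im,W=cloud("top")
p=W[arm.trace("lifter","top")[0]["mask"]]; p=p[~np.isnan(p[:,0])]
_,_,V=np.linalg.svd(p[:,:2]-p[:,:2].mean(0)); print(p.mean(0),np.degrees(np.arctan2(V[0,1]*np.sign(V[0,0]),abs(V[0,0]))))
print(rows([.45,-.15,.25]),rows([.42,.30,.26],-3.05))
print(np.array(arm.get_calibration("wrist")["mount"]).round(3))
E
```

```text
[0.48474793 0.30553625 0.01950014] 7.995111014405925
[-15.44  15.97  -0.94   0.  ] [-19.59  33.52  -1.34   2.37]
[[-0.001 -0.953 -0.302  0.082]
 [ 1.    -0.001 -0.    -0.   ]
 [-0.    -0.302  0.953 -0.157]
 [ 0.     0.     0.     1.   ]]
```

```bash
python3 -m crank '[[[-4,4,0,0],[-8,8,-0.5,0],[-12,12,-1,0],[-15.4,16,-1,1],[-16,18,-1.3,2],[-17,21,-1.3,2],[-18,24,-1.3,2],[-18.6,27,-1.3,2],[-19,30,-1.3,2.2],[-19.6,33.5,-1.3,2.2],[-19.6,33.5,-1.3,2.2],[-19.6,33.5,-1.3,2.2]]]' 0
python3 - <<'E'
from h import *
s=arm.get_state();print(s["t"],s["eef_pos"],s["ee_rot"],s["q"])
im,W=cloud("wrist"); save("b.png",im)
np.savez("b.npz",im=im,W=W)
for th in("lifter","wide_box","wide_lid","narrow_lid"):
  for r in arm.trace(th,"wrist")[:1]:
    p=W[r["mask"]];p=p[~np.isnan(p[:,0])]
    rr=cv2.minAreaRect((p[:,:2]*1000).astype(np.float32))
    _,_,V=np.linalg.svd(p[:,:2]-p[:,:2].mean(0),full_matrices=False)
    print(th,r["score"],r["extent"],p.mean(0).round(4),np.percentile(p[:,2],[5,50,95]).round(4),rr,np.degrees(np.arctan(V[0,1]/V[0,0])))
E
```

```text
t: 2.1
eef_pos: [0.4041, 0.0665, 0.2549]
ee_rot: [3.141, 0.002, -3.034]
force: [1.9, -0.1, -0.3]
width: 0.0875
gripper_force: 0.0
2.1 [0.40407494 0.06652198 0.25492844] [ 3.14072773e+00  1.77819891e-03 -3.03426016e+00] [ 6.50785237e-01 -1.21580669e-01 -4.80913410e-01  1.91546503e-04
 -1.20949433e+00 -2.11431583e+00]
lifter 0.78 [481.3, 175.5, 43.5, 110.3] [0.4401 0.2973 0.0183] [0.0045 0.0219 0.0238] ((464.0572814941406, 308.17596435546875), (152.109375, 37.3318977355957), 4.4167680740356445) 6.0252731315470465
wide_box 0.69 [176.8, 328.3, 45.4, 45.3] [ 0.65   -0.0438  0.0504] [0.0127 0.0603 0.0623] ((649.2183227539062, -52.258460998535156), (42.202144622802734, 95.19567108154297), 89.67851257324219) -0.2924684752032393
wide_lid 0.92 [175.7, 328.7, 37.2, 45.4] [ 0.6406 -0.0467  0.0667] [0.0593 0.0608 0.0629] ((532.99755859375, -1.9464492797851562), (40.52989196777344, 312.22808837890625), 69.8160171508789) -17.370063393539326
narrow_lid 0.76 [363.9, 353.8, 34.7, 7.4] [0.6234 0.1756 0.0595] [0.0566 0.0599 0.0614] ((626.5208740234375, 171.07748413085938), (8.283557891845703, 45.13957977294922), 18.28779411315918) -76.18896259903947
```

View pics/b.png

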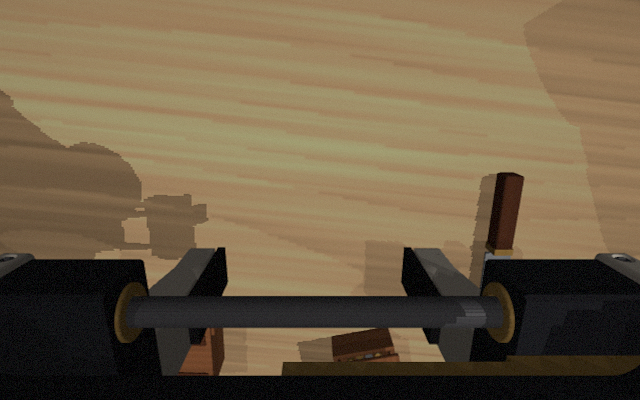

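The wrist view shows the whole handle at (505,212). The arm has not reached its target yet. Next I fit the handle from this view.

```bash
cat > fit.py <<'E'
from h import *
import sys
def handle(W,m,zr):
    p=W[m]; p=p[~np.isnan(p[:,0])]; p=p[(p[:,2]>zr[0])&(p[:,2]<zr[1])]
    rr=cv2.minAreaRect((p[:,:2]*1000).astype(np.float32)); print("n",len(p),rr)
E
python3 - <<'E'
from fit import *
im,W=cloud("wrist"); m=arm.trace("lifter","wrist")[0]["mask"]; handle(W,m,(.017,.03))
print(rows([.46,.305,.16],-3.04), arm.get_state()["ee_rot"])
E
```

```text
n 1636 ((438.4401550292969, 300.3538818359375), (99.27459716796875, 22.93286895751953), 7.154547691345215)
[-3.24  9.37  3.77  0.05] [-3.14151718e+00 -8.75642427e-05 -3.03602419e+00]
```

```bash
python3 -m crank '[[[-1,2.5,1,0],[-2,5,2,0],[-3,7.5,3,-0.2],[-3.3,9.3,3.8,-0.2],[-3.3,9.3,3.8,-0.2],[-3.3,9.3,3.8,-0.2],[-3.3,9.3,3.8,-0.2]]]' 0
python3 - <<'E'
from fit import *
im,W=cloud("wrist"); m=arm.trace("lifter","wrist")[0]["mask"]; handle(W,m,(.017,.03)); save("c.png",im)
s=arm.get_state();print(s["t"],s["eef_pos"],s["ee_rot"],s["q"])
E
```

```text
t: 3.32
eef_pos: [0.462, 0.3029, 0.1599]
ee_rot: [3.141, 0.0, -3.019]
force: [0.4, -0.9, 0.2]
width: 0.0873
gripper_force: 0.0
n 2902 ((438.2255859375, 301.3908996582031), (98.86532592773438, 21.906370162963867), 7.231972694396973)
3.425 [0.46197495 0.30317643 0.16019418] [ 3.14054388e+00  1.03282711e-03 -3.01891937e+00] [ 9.35266290e-01  2.11735814e-01 -3.54584623e-01  3.41005248e-05
 -1.00300421e+00 -2.38340711e+00]
```

View pics/c.png

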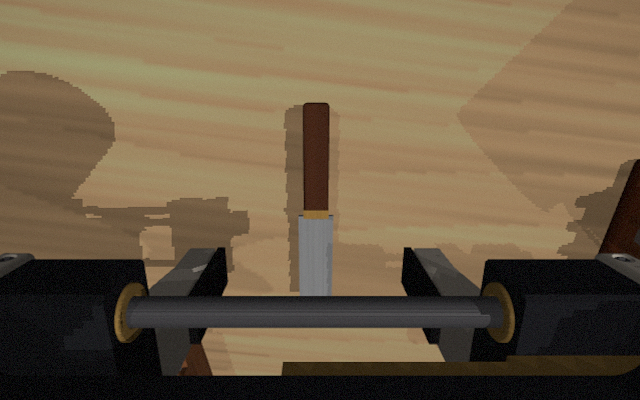

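Handle centred at column 316, aligned with the fingers. Descend and grip.

```bash
python3 -m crank '[[[0,0,2,0],[0,0,4,0],[0,0,5.5,0],[0,0,6.2,0],[0,0,6.2,0],[0,0,6.2,0]]]' 0
python3 -m crank '[[[0,0,0,0],[0,0,0,0],[0,0,0,0],[0,0,0,0],[0,0,0,0],[0,0,0,0],[0,0,0,0],[0,0,0,0]]]' 1 60
```

```text
t: 4.18
eef_pos: [0.4623, 0.3047, 0.0056]
ee_rot: [3.14, 0.002, -3.018]
force: [-0.7, -0.1, 0.3]
width: 0.0881
gripper_force: 0.0
t: 5.18
eef_pos: [0.4616, 0.3043, 0.0041]
ee_rot: [-3.142, -0.0, -3.017]
force: [0.6, -0.1, -1.2]
width: 0.0211
gripper_force: 60.0
```

```bash
python3 -m crank '[[[0,0,-1,0],[0,0,-3,0],[0,0,-5,0],[0,0,-7.5,0],[0,0,-10,0],[-2,-2,-10,0],[-4,-4,-10,0],[-5.5,-6,-10,0],[-7,-8,-10,0],[-8,-10,-10,0],[-8,-10.5,-10,0],[-8,-10.5,-10,0]]]' 1 60
python3 - <<'E'
from fit import *
im,W=cloud("wrist"); save("d.png",im); np.save("d.npy",W)
s=arm.get_state();print(s["t"],s["eef_pos"],s["ee_rot"],s["q"])
for th in("lifter","wide_lid","wide_box"):
  for r in arm.trace(th,"wrist")[:1]:
    p=W[r["mask"]];p=p[~np.isnan(p[:,0])]; z=np.median(p[:,2]); print(th,r["score"],r["extent"],z); handle(W,r["mask"],(z-.006,z+.006))
E
```

```text
t: 6.68
eef_pos: [0.6926, 0.067, 0.2532]
ee_rot: [-3.141, -0.002, -3.02]
force: [-0.4, 0.1, -1.6]
width: 0.0214
gripper_force: 60.0
6.725 [0.69226626 0.06815115 0.25359126] [ 3.14146742e+00 -1.01761967e-03 -3.01871803e+00] [ 3.77264012e-01  3.79537911e-01  1.04551056e-01 -3.91913033e-04
 -1.29676285e+00 -1.82507954e+00]
lifter 0.91 [282.9, 115.7, 62.4, 243.0] 0.271554527671027
n 9601 ((669.6585083007812, 63.98295593261719), (99.98702239990234, 22.015241622924805), 6.873664855957031)
wide_lid 0.94 [59.0, 52.9, 161.8, 116.5] 0.06122304976906652
n 16637 ((653.0798950195312, -104.89773559570312), (107.4815444946289, 145.3731689453125), 4.218935489654541)
wide_box 0.8 [56.0, 52.7, 174.0, 120.6] 0.061136202510272936
n 16618 ((653.114013671875, -104.57830810546875), (107.54695892333984, 144.65084838867188), 4.342138290405273)
```

View pics/d.png

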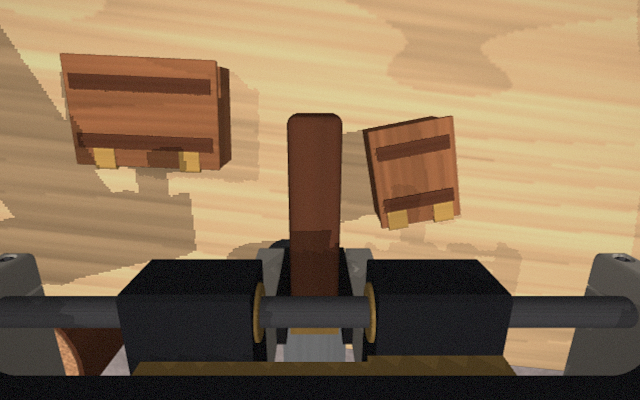

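The picture shows the wide box's lid at (140,110), the narrow one at (412,170) and the lifter straight in the grip. The box origin comes out near (0.653,-0.105) with yaw 4.3°.

Run:
```python
from fit import *
W=np.load("d.npy"); m=np.zeros(W.shape[:2],bool); m[120:240,295:335]=1
p=W[m]; p=p[np.isfinite(p[:,0])]; A=np.c_[p[:,:2]-[.6926,.067],np.ones(len(p))]; print("plane",np.linalg.lstsq(A,p[:,2],rcond=None)[0])
# lid front edge line
ps=W[40:180,50:240].reshape(-1,3); ps=ps[np.abs(ps[:,2]-.061)<.005]
y=.0743; R=np.array([[np.cos(y),np.sin(y)],[-np.sin(y),np.cos(y)]]); q=(ps[:,:2]-[.653,-.105])@R.T
for lo in range(-70,70,20):
    s=q[(q[:,1]>lo/1e3)&(q[:,1]<(lo+20)/1e3),0]; print(lo,np.percentile(s,[.5,99.5]).round(4))
print(rows([.4665,-.119,.12],-3.067), rows([.4665,-.119,.04],-3.067))
```

```text
plane [-0.00160048 -0.00065997  0.27179097]
-70 [-0.0529  0.05  ]
-50 [-0.0529  0.0529]
-30 [-0.053   0.0496]
-10 [-0.0531  0.0494]
10 [-0.0532  0.0493]
30 [-0.0531  0.0525]
50 [-0.0531  0.0502]
[ 9.9  -6.37  5.37  0.58] [ 9.9  -6.37  8.57  0.58]
```

```bash
python3 -m crank '[[[2,-1,0,0.2],[4,-2.5,0,0.6],[6,-4,0,0.6],[8,-5,0,0.6],[9.9,-6.4,1,0.6],[9.9,-6.4,3,0.6],[9.9,-6.4,5,0.6],[9.9,-6.4,7,0.6],[9.9,-6.4,8.5,0.6],[9.9,-6.4,8.5,0.6],[9.9,-6.4,8.5,0.6],[9.9,-6.4,8.5,0.6]]]' 1 60
python3 - <<'E'
from fit import *
s=arm.get_state();print(s["t"],s["eef_pos"],s["ee_rot"],s["q"])
a=np.array([np.cos(.075),np.sin(.075),0])
B=np.array([.653,-.105,.04])
for d in(-.16,-.142): print(d,rows(B+d*a,-3.067))
im,W=cloud("side"); save("e.png",cv2.resize(im[130:250,220:380],(800,600),interpolation=cv2.INTER_CUBIC))
E
```

```text
t: 8.38
eef_pos: [0.4683, -0.1204, 0.0436]
ee_rot: [3.141, 0.004, -3.069]
force: [0.4, -1.0, -0.7]
width: 0.0217
gripper_force: 60.0
8.375 [ 0.46826485 -0.12036229  0.04358751] [ 3.14149921  0.0035397  -3.0689292 ] [ 1.56501910e-01  2.52074915e-01 -6.36385033e-01  3.23791006e-04
 -6.78801307e-01 -1.65488628e+00]
-0.16 [-1.01  0.06  0.15 -0.02]
-0.142 [-1.73  0.06  0.15 -0.02]
```

View pics/e.png

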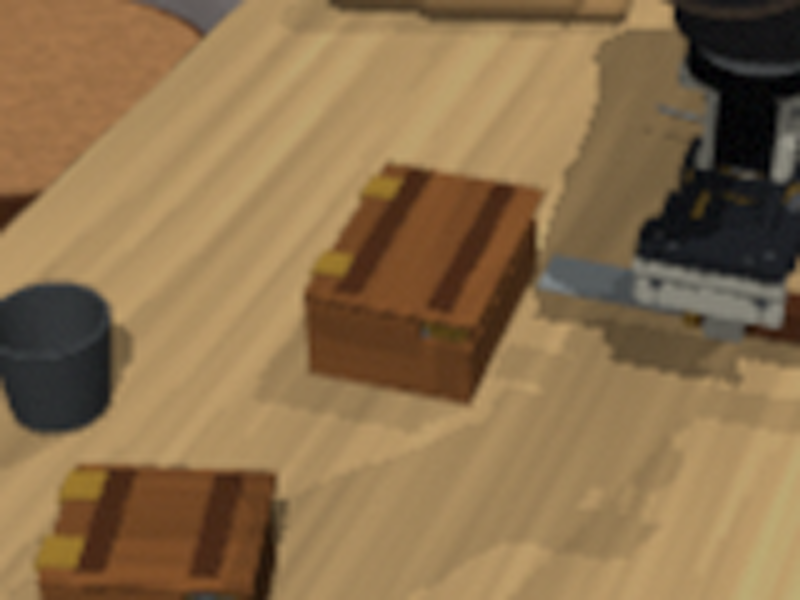

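```bash
python3 -m crank '[[[0,0,0.1,0],[-0.4,0.05,0.1,0],[-0.8,0.05,0.1,0],[-1,0.05,0.1,0],[-1,0.05,0.1,0],[-1,0.05,0.1,0]]]' 1 60
python3 -m crank '[[[-0.3,0,0,0],[-0.6,0,0,0],[-0.75,0,0,0],[-0.75,0,0,0],[-0.75,0,0,0]]]' 1 60
python3 - <<'E'
from fit import *
im,W=cloud("side"); save("f.png",cv2.resize(im[130:250,220:380],(800,600),interpolation=cv2.INTER_CUBIC))
E
```

```text
t: 9.18
eef_pos: [0.4913, -0.1178, 0.039]
ee_rot: [3.142, -0.001, -3.07]
force: [-0.7, 0.3, -0.7]
width: 0.022
gripper_force: 60.0
t: 9.8
eef_pos: [0.5101, -0.1164, 0.0391]
ee_rot: [3.142, -0.0, -3.07]
force: [0.3, 0.3, -1.9]
width: 0.0217
gripper_force: 60.0
```

View pics/f.png

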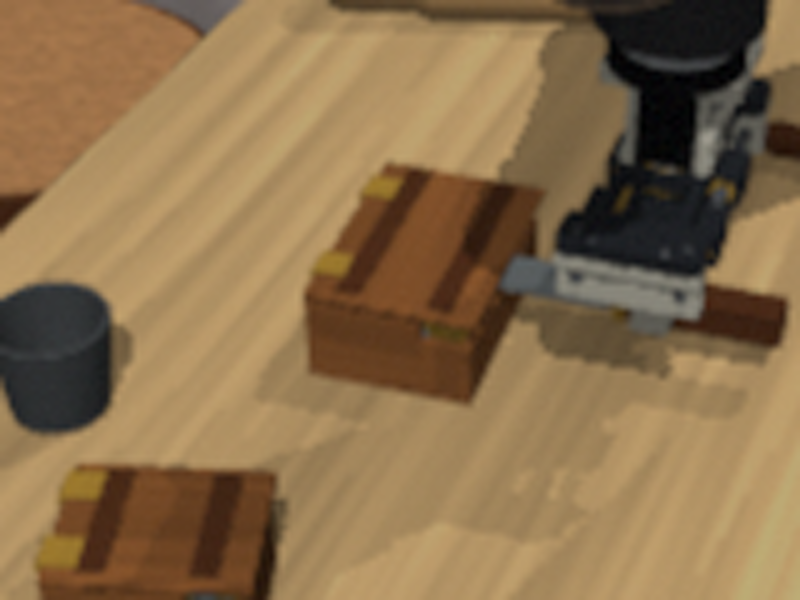

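Blade is in the slot (edge at (505,275)) with no contact force. Now lever along the arc.

```bash
python3 -m crank '[[[0,0,-0.3,0],[-0.03,0,-0.7,0],[-0.11,0,-1.1,0],[-0.25,0,-1.55,0],[-0.43,0,-1.9,0],[-0.65,0,-2.25,0],[-0.95,0,-2.6,0],[-0.95,0,-2.6,0],[-0.95,0,-2.6,0]]]' 1 60
python3 - <<'E'
from fit import *
im,W=cloud("side"); save("g.png",cv2.resize(im[110:250,220:380],(686,600),interpolation=cv2.INTER_CUBIC))
E
```

```text
t: 10.98
eef_pos: [0.5343, -0.1146, 0.1041]
ee_rot: [3.142, 0.001, -3.07]
force: [0.1, 0.2, -1.3]
width: 0.0216
gripper_force: 60.0
```

View pics/g.png

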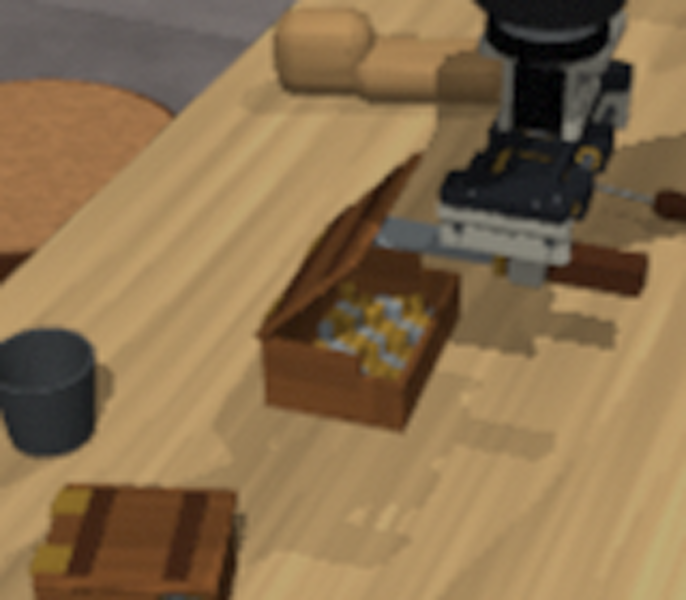

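The lid is open by about 45°, with the blade tip at (385,235). I'll push on to about 62°, then back out.

```bash
python3 -m crank '[[[-0.3,0,-0.25,0],[-0.65,0,-0.5,0],[-0.8,0,-0.6,0],[-0.8,0,-0.6,0],[-0.8,0,-0.6,0],[-0.4,0,-0.5,0],[0.6,0,-0.5,0],[2.5,0,-0.5,0],[4,0,-0.5,0],[4.5,0,-0.5,0],[4.5,0,-0.5,0]]]' 1 60
python3 - <<'E'
from fit import *
im,W=cloud("side"); save("i.png",cv2.resize(im[110:250,220:380],(686,600),interpolation=cv2.INTER_CUBIC))
p=W[arm.trace("wide_lid","side")[0]["mask"]];p=p[np.isfinite(p[:,0])]
c=np.median(p,0);p=p[np.linalg.norm(p-c,axis=1)<.09]
n=np.linalg.svd(p-p.mean(0),full_matrices=False)[2][2]; print("lid angle",np.degrees(np.arccos(abs(n[2]))),p[:,2].max())
s=arm.get_state();print(s["t"],s["eef_pos"],s["ee_rot"],s["q"])
print(rows([.462,.2,.12],-3.017))
E
```

```text
t: 12.4
eef_pos: [0.4215, -0.1228, 0.1171]
ee_rot: [3.142, 0.001, -3.07]
force: [0.2, 0.1, -1.0]
width: 0.0218
gripper_force: 60.0
lid angle 64.49236406056157 0.1520414177454391
12.5 [ 0.42291283 -0.12267234  0.11704785] [-3.14144762e+00  1.28964092e-03 -3.06933257e+00] [ 1.68606963e-01  7.56730735e-02 -6.38461940e-01  3.55609774e-04
 -8.55391637e-01 -1.66737639e+00]
[-2.49 12.76 -0.12 -0.6 ]
```

View pics/i.png

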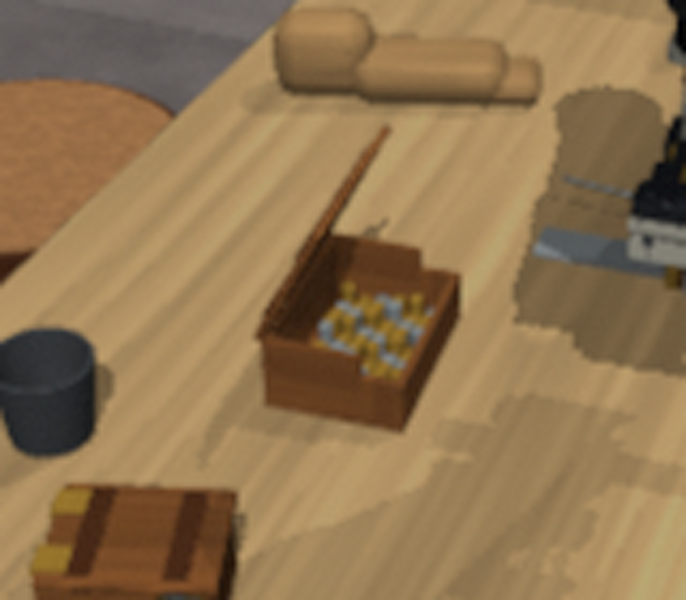

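Lid at 64° and staying open, narrow box shut. Now lay the lifter down.

```bash
python3 -m crank '[[[0,2,0,0],[-1,4,0,0],[-2,6,0,0],[-2.5,8,0,0],[-2.5,10,0,0],[-2.5,12,0,0],[-2.5,13.5,0,0],[-2.5,14.5,0,0],[-2.5,14.5,2,0],[-2.5,14.5,3,0],[-2.5,14.5,3.5,0],[-2.5,14.5,3.5,0]]]' 1 60
python3 -m crank '[[[0,0,0,0],[0,0,0,0]]]' 1 60
```

```text
t: 14.0
eef_pos: [0.4583, 0.2431, 0.0286]
ee_rot: [-3.14, -0.001, -3.07]
force: [0.5, -0.1, -0.8]
width: 0.0213
gripper_force: 60.0
t: 14.25
eef_pos: [0.4588, 0.2438, 0.0303]
ee_rot: [3.14, 0.002, -3.07]
force: [-0.7, 0.5, -0.9]
width: 0.0215
gripper_force: 60.0
```

```bash
python3 -m crank '[[[0,0,0.4,0],[0,0,0.7,0],[0,0,0.9,0],[0,0,0.96,0],[0,0,0.96,0],[0,0,0.96,0]]]' 1 60
python3 -m crank '[[[0,0,0.02,0],[0,0,0.04,0],[0,0,0.04,0],[0,0,0.04,0]]]' 1 60
```

```text
t: 15.0
eef_pos: [0.4583, 0.2434, 0.0053]
ee_rot: [3.141, 0.0, -3.07]
force: [-0.9, 0.7, 0.6]
width: 0.0216
gripper_force: 60.0
t: 15.5
eef_pos: [0.4581, 0.2433, 0.0042]
ee_rot: [3.142, 0.0, -3.07]
force: [-0.8, -0.1, -0.5]
width: 0.0217
gripper_force: 60.0
```

```bash
python3 -m crank '[[[0,0,0.02,0],[0,0,0.03,0],[0,0,0.03,0],[0,0,0.03,0]]]' 1 60
python3 - <<'E'
from h import *
f=[]
for i in range(5): arm.grab_frame("side"); f.append(arm.get_state()["force"][2])
print(f)
E
```

```text
t: 16.0
eef_pos: [0.4582, 0.2433, 0.0041]
ee_rot: [3.141, 0.0, -3.069]
force: [-2.4, -0.6, 8.2]
width: 0.0217
gripper_force: 60.0
[np.float64(8.069736872330509), np.float64(7.423465457969115), np.float64(8.822474810052894), np.float64(7.422084110790965), np.float64(7.694237965410723)]
```

Contact with the bench (8 N). Release and rise.

```bash
python3 -m crank '[[[0,0,0,0],[0,0,0,0],[0,0,0,0],[0,0,0,0],[0,0,0,0],[0,0,0,0],[0,0,0,0]]]' 0 10
python3 -m crank '[[[0,0,-1,0],[0,0,-3,0],[0,0,-5,0],[0,0,-7,0],[0,0,-8,0],[0,0,-8,0],[0,0,-8,0]]]' 0
python3 - <<'E'
from fit import *
im,W=cloud("side"); save("j.png",im)
p=W[arm.trace("wide_lid","side")[0]["mask"]];p=p[np.isfinite(p[:,0])]
c=np.median(p,0);p=p[np.linalg.norm(p-c,axis=1)<.09]
n=np.linalg.svd(p-p.mean(0),full_matrices=False)[2][2]; print("lid angle",np.degrees(np.arccos(abs(n[2]))))
im,W=cloud("wrist"); handle(W,arm.trace("lifter","wrist")[0]["mask"],(.017,.03))
E
```

```text
t: 17.12
eef_pos: [0.4581, 0.2433, 0.0034]
ee_rot: [3.142, -0.0, -3.07]
force: [0.1, -0.0, 0.7]
width: 0.0849
gripper_force: 0.0
t: 18.0
eef_pos: [0.4577, 0.243, 0.2028]
ee_rot: [-3.141, -0.001, -3.07]
force: [0.0, -0.3, -0.4]
width: 0.0873
gripper_force: 0.0
lid angle 63.83067094780164Traceback (most recent call last):
  File "<stdin>", line 6, in <module>
IndexError: list index out of range
```

View pics/j.png

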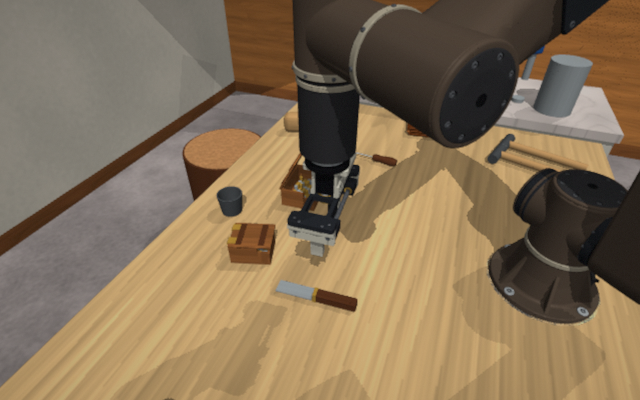

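The lifter lies flat on the bench at (315,295), the wide lid is open at (290,185), the narrow box is shut at (252,243), and the gripper is clear of everything.

```bash
python3 -c "
from station import arm
print(arm.job_done())"
```

```text
the job is handed in; nothing more can be done
None
```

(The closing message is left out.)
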